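# Take the tower off the display model

### The job

Take the timber tower off the sloping display stand for storage: press the red release button right down (it stays down), twist the tower a quarter turn anticlockwise as seen from its roof, lift it off, and set it down gently, upright and centred on the two dark rails of the storage cradle with its steel foot between them. Then push the shutter fully down the slope so that it covers the empty mount, and let go. Leave the other model buildings where they are.

Things in the scene. Friction and masses are not known exactly. Their poses are not given: they have to be found in the camera images.
- mount_axis (a point): Bayonet mount: point on its axis at the top of the fixed grey plate, sloping 28 deg, low side to the robot. z: plate's outward normal, the twist and lift axis; x up the slope; y level. Plate x -75..115, y -100..80, 8 mm thick. Opening: 28 mm square hole plus slot 22 (x) by 74 mm (y). The foot comes out only with the tower's long side along y, within about 5 deg.
- tower_centre (a point): Centre of the brown tower with dark bands, 72 (x) x 46 (y) x 100 (z, to the roof) mm, 0.3-0.5 kg; underside 50 mm below. Starts locked, its x along mount x. Once released it turns +90 deg about its z to a stop (3 deg play), then lifts out along mount z. Grip the 46 mm sides, upper half. Clear it of the mount by 25 mm or more.
- release (a joint): Travel of the red button, m: 0 up (locked), 0.012 fully down, at a stop; the lock is free from 0.009. It moves along the mount's -z against about 6 N of friction and stays where it is left.
- release_top (a point): Centre of the top of the red button (diameter 28 mm) in a black collar, at x -10, y -76 mm in the mount's frame, 52 mm above the plate when up, 40 when down (collar 34 mm high, 40 mm wide). Axes as the mount's.
- shutter (a joint): Travel of the aluminium dust shutter, m: about 0 at the start (open, upslope of the tower), 0.070 fully closed over the mount. Slides along the mount's -x against about 3 N of friction and stays where it is left. Close it only after the tower is off.
- shutter_tab (a point): Middle of the top edge of the shutter's blue tab: 8 mm thick (along the slope), 40 mm wide, top 32 mm above the plate; at x 84 mm in the mount's frame when open, x 14 closed. It stands on the shutter plate (44 along slope x 84 x 4 mm, top 5 mm above the mount's plate), 14 mm upslope of its centre. Axes as the mount's; push its upslope face.
- cradle: Fixed level storage cradle: plywood board 140 x 100 x 10 mm, two dark rails along its x, each 120 x 20 mm, tops 40 mm above the table, 32 mm apart. Origin: centre of underside, on the table; z up. The tower stands on the rails, long side along cradle x (either way round), foot in the gap, its centre then 90 mm above the table.
- gable_house: Loose grey model house 80 x 36 x 44 mm with a gabled roof; origin at the centre of its underside. Leave alone.
- tank: Loose grey round tank, diameter 54, 56 mm high; origin at the centre of its underside. Leave alone.
- saw_shed: Loose grey stepped shed 50 x 70 x 36 mm; origin at the centre of its underside. Leave alone.
- tower: The same tower; origin at the centre of its underside, same axes. Below it hangs its steel bayonet foot: neck 24 mm in diameter and 10 mm long, then a crossbar 64 (along x) x 14 x 8 mm; 18 mm in all. It stays on the slope by itself, locked or turned.
Things that resemble listed ones, but are neither listed nor needed, are in the scene too. Leave any green or turquoise look-alike of the tower alone.

How it is judged (in metres and radians):
On the way, in this order (a step that is already met when the one before it is completed fails the run):
1. the release button is pressed right down (value of joint release above 0.0095 m), for 0.1 s.
2. the tower, still seated on the mount, is turned a quarter turn (angle between the x axis of tower_centre and the y axis of mount_axis, either way round below 0.12 rad and z of tower_centre in the frame of mount_axis below 0.058 m and distance between tower_centre and mount_axis below 0.06 m), for 0.1 s.
3. the tower is lifted clear of the mount (z of tower_centre in the frame of mount_axis above 0.075 m), for 0.1 s.
4. the tower stands upright on the cradle's rails, let go (horizontal distance between tower_centre and cradle below 0.025 m and angle between the x axis of tower_centre and the x axis of cradle, either way round below 0.2 rad and angle between tower_centre's own z axis and vertical below 0.06 rad and z of tower_centre in the frame of cradle between 0.086 and 0.094 m and contact force between the fingers and tower below 0.2 N), for 0.2 s.
5. the shutter is pushed fully closed over the mount (value of joint shutter above 0.066 m), for 0.1 s.
At the end, for the whole second after the job is handed in: The tower stands upright (within 3 degrees) on the cradle's two rails, its centre within 25 mm of the cradle's centre and its long side within 11 degrees of the rails' direction, and the shutter is closed to within 4 mm of its stop; the robot touches nothing (horizontal distance between tower_centre and cradle below 0.025 m and angle between the x axis of tower_centre and the x axis of cradle, either way round below 0.2 rad and angle between tower_centre's own z axis and vertical below 0.06 rad and z of tower_centre in the frame of cradle between 0.086 and 0.094 m and value of joint shutter above 0.066 m).
It fails at once if the gabled house is moved by more than 25 mm (distance of gable_house from where it was at the start of the episode above 0.025 m).
It fails at once if the tank is moved by more than 25 mm (distance of tank from where it was at the start of the episode above 0.025 m).
It fails at once if the shed is moved by more than 25 mm (distance of saw_shed from where it was at the start of the episode above 0.025 m).
It fails at once if the tower is dropped or driven hard onto the cradle (over 60 N) (contact force between tower and cradle above 60 N).
It also fails if it takes over 61 s, if anything falls off the work surface, if the arm or the gripper's body presses on something with over 40 N, if the wrist force passes 120 N, or if a joint passes its speed limit or range.

### The arm

A 6-joint arm with a two-finger parallel gripper is mounted at the origin on the work surface. World frame = base frame: x ahead of the robot, y to its left, z up, the work surface at z = 0. Lengths are in m, angles in degrees, forces in N, time in s.
With the tool pointing down it reaches from about 0.35 to 0.975 m from the base axis. Payload 7.1 kg.
Tool frame: the origin (TCP) lies at the very end of the fingers, on their centre line; the grasp point (between the pads) lies 19 mm behind it; z points along the fingers, y is the direction in which the jaws open and shut (so a half turn about z gives the same grasp; the last joint's range is limited). The gripper opens to 88 mm and grips with 3 to 60 N. Pads are 20 mm wide; open, the fingers measure 115 mm over their backs; the gripper's body (75 mm by 178 mm) begins 61 mm behind the grasp point.
Start: joints at [-75.974, 24.242, 93.386, -0, 62.372, -1.089], TCP at [0.163, -0.603, 0.223] pointing down, gripper open.
Joint ranges: [-172.04, 172.04], [-51.8, 120.97], [4.93, 147.93], [-75.15, 255.16], [6.16, 154.13], [-145.62, 145.62]. Speed limits (degrees/s): [136.94, 136.94, 172.46, 180, 180, 180].

### API

Orientations are given as [roll, pitch, yaw] about the fixed x, y, z axes, in that order (R = Rz(yaw) Ry(pitch) Rx(roll)).
In Python, from plant import * gives the robot as it stands.
- The arm moves only by the tool arm_command, never from a script. Its argument "plan" is a list that holds one entry, the list of rows, each a list of 5 numbers: the finger opening in m, from 0 to 0.0878, then the shift along the tool's x, y, z in m, then the turn about the tool's z in rad. A call has 1 to 20 rows; each row is the pose to reach, as a shift and turn from the pose measured when the call began, along the tool's axes at that moment; what a row does not reach only later rows make up. A row lasts 1/10 s, in which the tool goes at most 50 mm and 8.59 degrees, less where a joint would pass 70% of its speed; a pose out of reach is approached as far as the arm can. A call with a gripper value outside its range is refused whole. The fingers move at their own pace and stop on an object; the grip force is fixed at half the most. Time passes only in rows, so rows that repeat a pose let the fingers close. It gives the time, the measured TCP pose, the force and the opening at its end, in the units of the state.
- get_obs(): the state, without advancing time (a new reading comes with each control period).
- capture(name): name is "side" or "top"; returns a dict with "pixels" (480x640x3 uint8, blue, green, red), "fovy" (degrees; the focal length in pixels is half the picture's height over the tangent of half this angle, whatever the lens; pixels are square), "cx", "cy" (the principal point, pixels), "T" (4x4, takes a point from camera to world coordinates). Camera axes: x right, y up, looking along -z (the intrinsics and any distortion apply to the point x, -y, -z); pixel columns grow to the right and rows downward; lengths in m; the calibration is good to about 2 mm. A picture is of the moment at which its call begins. There is no depth.
- close_job(): hands the job in, once; it reports no verdict.
The state is a dict: "clock": time; "joint_positions": joint angles; "joint_velocities": joint speeds; "joint_torque": joint torques, N m; "tool_pos": TCP position; "tcp_rot": TCP orientation; "force": force on the tool from outside, world axes, zero at the start; "ft_torque": the same for the moment, N m; "opening": finger opening in m.
Only numpy, scipy, OpenCV 4.12 (cv2) and the standard library are available. Lean on these libraries where they do the work, as an engineer would, in place of code of your own. Each camera call takes 0.05 s, during which the arm holds its last target. There are 200 camera calls.

## Working session

There is one attempt and no reset: what is moved stays moved. The work goes in short steps, Python scripts to look and compute and a tool call to move; the robot and the scene stay as the last step left them, time stands still between calls to the robot, and variables do not carry over. Pictures are saved under pics/ and viewed, about 8 in all and at most 12, crops included, and the job is handed in when it is done.

Besides the shell and the picture viewer there is one more tool, called after "Request:" as name([rows], argument=value, ...), one row to a line, values as JSON. arm_command: Moves the arm, as the interface text tells. Its arguments: {"type":"object","properties":{"plan":{"type":"array"}},"required":["plan"]}

```bash
ls; mkdir -p pics
python3 - <<'E'
from plant import *
import cv2,pickle
for n in("top","side"):
    c=capture(n); cv2.imwrite(f"pics/{n}0.png",c["pixels"]); pickle.dump(c,open(f"{n}0.pkl","wb"))
    print(n,c["fovy"],c["cx"],c["cy"],c["T"].tolist() if hasattr(c["T"],"tolist") else c["T"],[k for k in c])
print(get_obs())
E
```

```text
pics
top 52.09693390610696 310.6571833427787 243.4590486826958 [[-0.01977214163347075, 0.9971286167647597, -0.0730998224623225, 0.3967917436858456], [-0.9997494924103307, -0.018951108966952564, 0.01190831197983506, -0.013433233714783], [0.010488795951507817, 0.07331696323307306, 0.9972535324889895, 1.2932694652314471], [0.0, 0.0, 0.0, 1.0]] ['pixels', 'fovy', 'cx', 'cy', 'T']
side 43.23869649284645 324.6046473758953 232.61574317900093 [[-0.9806290722389791, 0.14372427555138265, -0.1330787559941448, 0.2618446698163137], [-0.1956986213202988, -0.6901570840091957, 0.6966959516211203, 1.1073833773997435], [0.008286874745836378, 0.7092436337459463, 0.7049147435667612, 1.2330909060983852], [0.0, 0.0, 0.0, 1.0]] ['pixels', 'fovy', 'cx', 'cy', 'T']
{'clock': 0.1, 'joint_positions': array([-7.59755784e+01,  2.42794278e+01,  9.34258399e+01,  1.17840951e-03,
        6.23712312e+01, -1.08740343e+00]), 'joint_velocities': array([-0.04350521, -0.1445646 , -0.09577949, -0.00395745,  0.09103267,
        0.00063417]), 'joint_torque': array([ 2.59485387e-04, -5.45616925e+01, -2.74322444e+01,  6.45506708e-02,
        1.88141246e-02, -2.04524423e-05]), 'tool_pos': array([ 0.16286529, -0.60290412,  0.22199456]), 'tcp_rot': array([-1.79923535e+02, -2.49488615e-03,  1.51112762e+01]), 'force': array([-0.32714609, -0.10233706,  0.13681178]), 'ft_torque': array([-0.04002697, -0.02622052,  0.0519293 ]), 'opening': 0.08786060412221793}
```

View pics/top0.png

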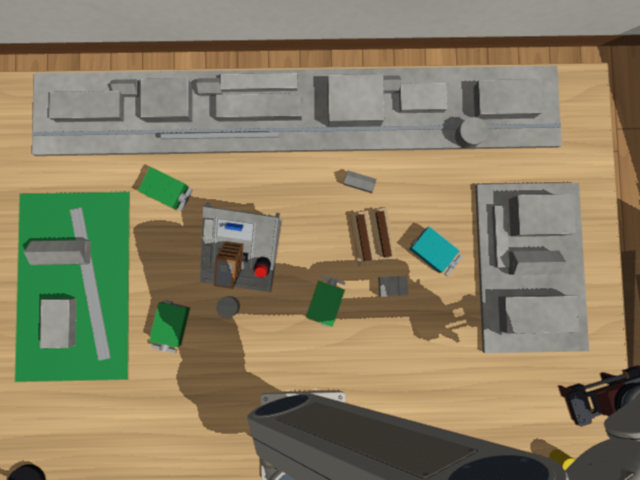

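View pics/side0.png

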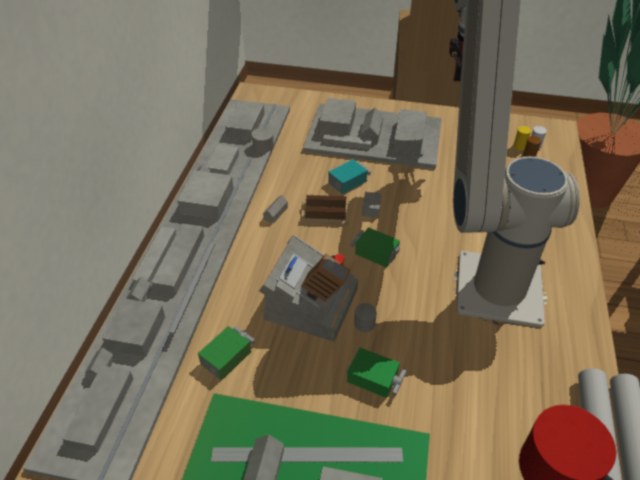

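Run:
```python
import cv2,numpy as np
t=cv2.imread("pics/top0.png");s=cv2.imread("pics/side0.png")
f=lambda im,x,y,w,h,k:cv2.resize(im[y:y+h,x:x+w],None,fx=k,fy=k,interpolation=cv2.INTER_CUBIC)
a=f(t,190,195,100,100,4);b=f(s,255,230,110,110,3.6363636)
c=f(t,335,195,100,50,4);d=f(s,295,180,110,55,3.6363636)
b=cv2.resize(b,(400,400));d=cv2.resize(d,(400,200))
cv2.imwrite("pics/crop1.png",np.vstack([np.hstack([a,b]),np.hstack([c,d])]))
```

```text
(no output)
```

View pics/crop1.png

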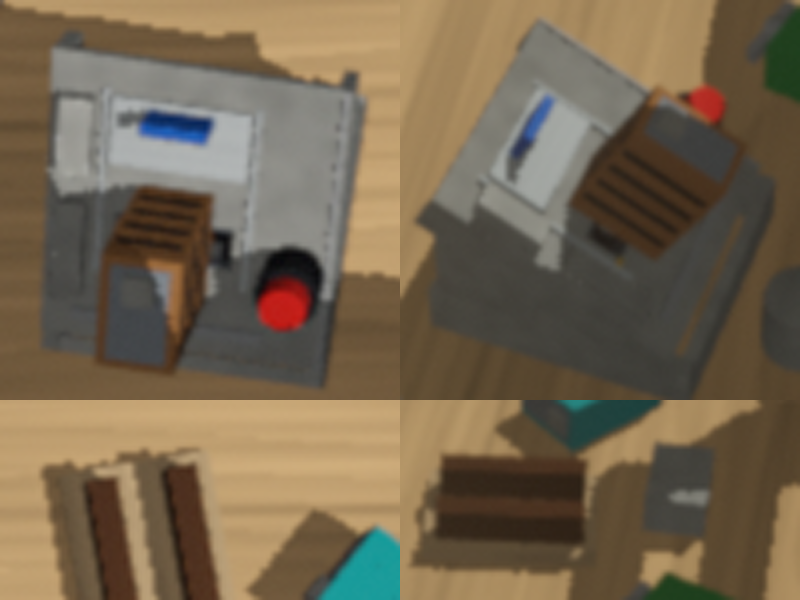

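```bash
cat > h.py <<'E'
import numpy as np,cv2,pickle
from scipy.spatial.transform import Rotation as R
def foc(c): return 240/np.tan(np.radians(c["fovy"]/2))
def proj(c,P):
    q=(np.linalg.inv(c["T"])@np.append(P,1))[:3]; f=foc(c)
    return np.array([c["cx"]+f*q[0]/-q[2],c["cy"]-f*q[1]/-q[2]])
def ray(c,p):
    f=foc(c); d=np.array([(p[0]-c["cx"])/f,-(p[1]-c["cy"])/f,-1])
    d=c["T"][:3,:3]@d; return c["T"][:3,3],d/np.linalg.norm(d)
def onz(c,p,z):
    o,d=ray(c,p); return o+d*(z-o[2])/d[2]
def tri(c1,p1,c2,p2):
    A=np.zeros((3,3));b=np.zeros(3);rs=[ray(c1,p1),ray(c2,p2)]
    for o,d in rs:
        M=np.eye(3)-np.outer(d,d);A+=M;b+=M@o
    X=np.linalg.solve(A,b)
    return X,[np.linalg.norm(np.cross(d,X-o)) for o,d in rs]
def Rm(yaw): return R.from_euler("ZY",[yaw,-28],degrees=True).as_matrix()
E
python3 - <<'E'
from h import *
from scipy.optimize import least_squares
t=pickle.load(open("top0.pkl","rb"));s=pickle.load(open("side0.pkl","rb"))
def red(c):
    h=cv2.cvtColor(c["pixels"],cv2.COLOR_BGR2HSV);m=((h[...,0]<8)|(h[...,0]>172))&(h[...,1]>180)&(h[...,2]>150)
    n,l,st,ce=cv2.connectedComponentsWithStats(m.astype(np.uint8))
    for i in range(1,n):
        if st[i,4]>20: print("red",st[i],ce[i])
def blue(c):
    h=cv2.cvtColor(c["pixels"],cv2.COLOR_BGR2HSV);m=(abs(h[...,0].astype(int)-112)<12)&(h[...,1]>140)
    n,l,st,ce=cv2.connectedComponentsWithStats(m.astype(np.uint8))
    for i in range(1,n):
        if st[i,4]>10: print("blue",st[i],ce[i],cv2.minAreaRect(np.argwhere(l==i)[:,::-1].astype(np.float32)))
for c in(t,s): red(c);blue(c)
T=lambda x,y:(190+x/4-.4,195+y/4-.4); S=lambda x,y:(255+x/3.636-110-.4,230+y/3.636-.4)
obs=[(t,T(285,306),(-10,-76,52)),(s,S(706,104),(-10,-76,52)),
(t,T(107,262),(36,23,100)),(t,T(183,268),(36,-23,100)),(t,T(174,373),(-36,-23,100)),(t,T(97,363),(-36,23,100)),
(s,S(660,88),(36,-23,100)),(s,S(745,148),(-36,-23,100)),
(t,T(52,48),(115,80,0)),(t,T(362,98),(115,-100,0)),(t,T(325,385),(-75,-100,0)),(t,T(42,345),(-75,80,0)),
(s,S(540,20),(115,-100,0)),(s,S(775,185),(-75,-100,0))]
for i,j in((0,1),(3,6),(4,7),(9,12),(10,13)): print(obs[i][2],tri(t,obs[i][1],s,obs[j][1]))
res=lambda v:np.concatenate([proj(c,v[:3]+Rm(v[3])@np.array(P)/1e3)-p for c,p,P in obs])
r=least_squares(res,[.4,.18,.1,0],loss="soft_l1",x_scale=[.01,.01,.01,1]);print(r.x)
for o,e in zip(obs,r.fun.reshape(-1,2)):print(o[2],"top" if o[0] is t else "side",e.round(1))
v=r.x
for c in(t,s):print("tab z32,5",[proj(c,v[:3]+Rm(v[3])@np.array(P)/1e3).round(1) for P in((84,20,32),(84,-20,32),(84,0,5))])
# cradle
C=lambda x,y:(335+x/4-.4,195+y/4-.4)
E
```

```text
red [255 268  11   9  88] [260.13636364 271.875     ]
blue [225 223  17   8  83] [233.42168675 226.42168675] ((233.10403442382812, 226.3236846923828), (16.11806297302246, 5.1699442863464355), 8.746162414550781)
red [335 254   9   9  56] [339.07142857 257.85714286]
blue [289 258   7  11  23] [291.95652174 262.95652174] ((291.98529052734375, 262.691162109375), (2.057982921600342, 11.147406578063965), 30.963756561279297)
(-10, -76, 52) (array([0.41897819, 0.0922628 , 0.12346383]), [np.float64(4.505605665046571e-05), np.float64(4.505605665038945e-05)])
(36, -23, 100) (array([0.44092693, 0.14349294, 0.18810363]), [np.float64(0.0007838025629996316), np.float64(0.0007838025629995737)])
(-36, -23, 100) (array([0.38181292, 0.15394888, 0.15452647]), [np.float64(0.0007949814116509479), np.float64(0.0007949814116509886)])
(115, -100, 0) (array([0.54418701, 0.04460626, 0.13214056]), [np.float64(0.002824875392360193), np.float64(0.002824875392360178)])
(-75, -100, 0) (array([0.36957112, 0.07565487, 0.03119122]), [np.float64(0.0001821330009538922), np.float64(0.00018213300095392193)])
[ 0.46010527  0.16276257  0.08166117 -9.44165108]
(-10, -76, 52) top [-0.4  1.7]
(-10, -76, 52) side [1.6 0.7]
(36, 23, 100) top [-0.8 -2. ]
(36, -23, 100) top [ 0.4 -0.5]
(-36, -23, 100) top [0.5 1. ]
(-36, 23, 100) top [0.  0.6]
(36, -23, 100) side [0.2 0.1]
(-36, -23, 100) side [1.7 0.3]
(115, 80, 0) top [0.9 0.3]
(115, -100, 0) top [-1.5 -1.2]
(-75, -100, 0) top [-0.2 -3.3]
(-75, 80, 0) top [ 0.1 -3.6]
(115, -100, 0) side [ 0.9 -0. ]
(-75, -100, 0) side [-3.1 -4.6]
tab z32,5 [array([224.8, 227.6]), array([241.7, 230. ]), array([235.6, 224.6])]
tab z32,5 [array([290.8, 268.7]), array([297.2, 257.2]), array([289.5, 268.1])]
```

Run:
```python
from h import *
from scipy.optimize import least_squares
t=pickle.load(open("top0.pkl","rb"));s=pickle.load(open("side0.pkl","rb"))
T=lambda x,y:(190+x/4-.4,195+y/4-.4); S=lambda x,y:(255+x/3.636-110-.4,230+y/3.636-.4)
obs=[(t,(260.6,271.6),(-10,-76,52)),(s,(339.1,258.0),(-10,-76,52)),
(t,T(107,262),(36,23,100)),(t,T(183,268),(36,-23,100)),(t,T(174,373),(-36,-23,100)),(t,T(97,363),(-36,23,100)),
(s,S(660,88),(36,-23,100)),(s,S(745,148),(-36,-23,100)),
(t,T(52,48),(115,80,0)),(t,T(362,98),(115,-100,0)),
(s,S(540,20),(115,-100,0)),(s,(292.5,262.7),(84,0,28)),(t,(232.5,227.5),(84,0,28))]
res=lambda v:np.concatenate([proj(c,v[:3]+Rm(v[3])@np.array(P)/1e3)-p for c,p,P in obs])
r=least_squares(res,[.4,.18,.1,0],loss="soft_l1",x_scale=[.01,.01,.01,1]);print(r.x)
for o,e in zip(obs,r.fun.reshape(-1,2)):print(o[2],"top" if o[0] is t else "side",e.round(1))
for c,(x,y,w,h) in((t,(340,195,65,75)),(s,(295,185,65,45))):
    hh=cv2.cvtColor(c["pixels"],cv2.COLOR_BGR2HSV)[y:y+h,x:x+w].astype(int)
    print(hh[h//2,::3].tolist())
    for vmin in (0,55):
        m=((hh[...,2]<115)&(hh[...,2]>=vmin)&(hh[...,0]<13)&(hh[...,1]>110)).astype(np.uint8)
        n,l,st,ce=cv2.connectedComponentsWithStats(m,connectivity=4)
        for i in range(1,n):
            if st[i,4]>40:
                re=cv2.minAreaRect(np.argwhere(l==i)[:,::-1].astype(np.float32)+np.float32([x,y]))
                bx=cv2.boxPoints(re)
                print(vmin,st[i],re,"\n   z40:",[onz(c,b,.04)[:2].round(4).tolist() for b in bx])
```

```text
[ 0.46125043  0.16303204  0.08297989 -9.1836311 ]
(-10, -76, 52) top [-0.2  0.6]
(-10, -76, 52) side [0.7 0.5]
(36, 23, 100) top [-1.  -2.5]
(36, -23, 100) top [ 0.3 -1.1]
(-36, -23, 100) top [0.4 0.5]
(-36, 23, 100) top [-0.1  0.2]
(36, -23, 100) side [-0.3 -0.3]
(-36, -23, 100) side [ 1.2 -0.1]
(115, 80, 0) top [ 0.5 -0.1]
(115, -100, 0) top [-1.8 -2. ]
(115, -100, 0) side [ 0.2 -0.3]
(84, 0, 28) side [0.3 0.7]
(84, 0, 28) top [0.8 0.1]
[[18, 106, 193], [18, 106, 193], [18, 104, 193], [17, 115, 144], [17, 116, 99], [16, 100, 107], [17, 107, 79], [10, 150, 78], [12, 158, 79], [16, 110, 139], [18, 92, 181], [17, 100, 107], [17, 101, 109], [14, 136, 47], [11, 152, 77], [11, 151, 81], [17, 93, 167], [18, 98, 187], [18, 106, 190], [18, 106, 190], [17, 106, 190], [18, 108, 184]]
0 [ 36  17  15  44 315] ((383.1480407714844, 233.56399536132812), (44.63192367553711, 7.423746585845947), 79.69515228271484) 
   z40: [[0.566, -0.197], [0.5691, -0.2159], [0.4555, -0.2329], [0.4525, -0.2141]]
0 [ 17  20  14  45 310] ((363.2959899902344, 237.12799072265625), (45.43690872192383, 7.155418395996094),
[... 162 characters left out ...]
1357422), (44.63192367553711, 6.618762016296387), 79.69515228271484) 
   z40: [[0.5663, -0.199], [0.5691, -0.2159], [0.4555, -0.2329], [0.4528, -0.2161]]
55 [ 17  20  14  45 299] ((363.2959899902344, 237.12799072265625), (45.43690872192383, 7.155418395996094), 79.69515228271484) 
   z40: [[0.5588, -0.1457], [0.5618, -0.1639], [0.4463, -0.1816], [0.4434, -0.1635]]
[[18, 110, 172], [18, 111, 170], [17, 116, 127], [17, 111, 83], [14, 141, 74], [13, 136, 73], [14, 140, 73], [13, 138, 72], [13, 138, 72], [12, 136, 73], [13, 133, 73], [13, 139, 66], [14, 135, 66], [13, 131, 66], [13, 140, 60], [14, 132, 60], [14, 139, 57], [18, 102, 137], [18, 115, 91], [17, 118, 93], [17, 122, 96], [17, 120, 91]]
```

Request:
arm_command([
  [[0.087,0.03,-0.03,-0.05,0.05],[0.087,0.07,-0.06,-0.1,0.15],[0.087,0.11,-0.09,-0.13,0.25],[0.087,0.15,-0.12,-0.15,0.35],[0.087,0.2,-0.16,-0.15,0.424],[0.087,0.24,-0.2,-0.15,0.424],[0.087,0.28,-0.23,-0.15,0.424],[0.087,0.32,-0.26,-0.15,0.424],[0.087,0.36,-0.3,-0.15,0.424],[0.087,0.41,-0.33,-0.15,0.424],[0.087,0.45,-0.35,-0.15,0.424],[0.087,0.48,-0.37,-0.15,0.424],[0.087,0.48,-0.37,-0.15,0.424]],
])

```text
clock: 1.4
tool_pos: [0.5259, -0.1241, 0.3724]
tcp_rot: [-179.9, 0.0, -9.2]
force: [0.3, -0.9, -0.7]
opening: 0.0873
```

Request:
arm_command([
  [[0.087,0.04,-0.04,0,0],[0.087,0.08,-0.04,0,0],[0.087,0.13,-0.04,0,0],[0.087,0.18,-0.04,0,0],[0.087,0.23,-0.04,0,0],[0.087,0.28,-0.04,0,0],[0.087,0.33,-0.04,0,0],[0.087,0.38,-0.04,0,0],[0.087,0.43,-0.04,0,0],[0.087,0.48,-0.04,0,0],[0.087,0.53,-0.04,0,0],[0.087,0.58,-0.04,0,0],[0.087,0.58,-0.04,0,0]],
])

```text
clock: 2.7
tool_pos: [0.9894, -0.1584, 0.3388]
tcp_rot: [-179.9, -2.1, -9.2]
force: [0.3, -1.0, 0.6]
opening: 0.0873
```

Run:
```python
from plant import *
o=get_obs();print(o["joint_positions"].round(1),o["tool_pos"],o["tcp_rot"])
```

```text
[-9.800e+00  6.470e+01  5.000e+00  1.000e-01  1.082e+02  8.940e+01] [ 0.98942482 -0.15842895  0.33884225] [-179.92934308   -2.06331673   -9.1644976 ]
```

Request:
arm_command([
  [[0.087,0.05,0,0,0],[0.087,0.1,0,0,0],[0.087,0.15,0,0,0],[0.087,0.2,0,0,0],[0.087,0.25,0,0,0],[0.087,0.3,0,0,0],[0.087,0.35,0,0,0],[0.087,0.4,0,0,0]],
])

```text
clock: 3.5
tool_pos: [1.018, -0.1632, 0.2858]
tcp_rot: [-179.9, -4.3, -9.2]
force: [-0.4, -0.5, 0.3]
opening: 0.087
```

Run:
```python
from plant import *
o=get_obs();print(o["joint_positions"].round(1),o["tool_pos"],o["tcp_rot"])
```

```text
[-9.800e+00  6.780e+01  5.000e+00  1.000e-01  1.029e+02  8.940e+01] [ 1.01799379 -0.16322872  0.2858179 ] [-179.9294242    -4.34177186   -9.17124646]
```

Request:
arm_command([
  [[0.087,1.5,0,-0.7,0],[0.087,1.5,0,-0.7,0],[0.087,1.5,0,-0.7,0],[0.087,1.5,0,-0.7,0],[0.087,1.5,0,-0.7,0],[0.087,1.5,0,-0.7,0],[0.087,1.5,0,-0.7,0],[0.087,1.5,0,-0.7,0],[0.087,1.5,0,-0.7,0],[0.087,1.5,0,-0.7,0]],
])

```text
clock: 4.5
tool_pos: [1.0044, -0.1614, 0.3669]
tcp_rot: [-179.9, -6.6, -9.2]
force: [0.3, -0.5, 0.9]
opening: 0.0872
```

Run:
```python
from plant import *
o=get_obs();print(o["joint_positions"].round(1),o["tool_pos"],o["tcp_rot"])
```

```text
[ -9.8  63.2   5.    0.2 105.2  89.4] [ 1.00438061 -0.16143036  0.36687282] [-179.92669751   -6.60000161   -9.17168529]
```

Request:
arm_command([
  [[0.087,1.5,0,-0.7,0],[0.087,1.5,0,-0.7,0],[0.087,1.5,0,-0.7,0]],
])

```text
clock: 4.8
tool_pos: [1.0062, -0.1619, 0.3963]
tcp_rot: [-179.9, -8.9, -9.2]
force: [-0.4, -0.0, 0.6]
opening: 0.0872
```

Request:
arm_command([
  [[0.087,1.5,0,0,0],[0.087,1.5,0,0,0]],
])

```text
clock: 5.0
tool_pos: [1.025, -0.1649, 0.3815]
tcp_rot: [-179.9, -11.3, -9.2]
force: [-1.3, 0.5, -0.6]
opening: 0.0871
```

Request:
arm_command([
  [[0.087,0.7,0,-1.5,0],[0.087,0.7,0,-1.5,0]],
])

```text
clock: 5.2
tool_pos: [1.0016, -0.1613, 0.4505]
tcp_rot: [-179.9, -12.2, -9.2]
force: [-0.5, 0.1, 0.4]
opening: 0.0868
```

Request:
arm_command([
  [[0.087,1.5,0,-1.0,0]],
])

```text
clock: 5.3
tool_pos: [1.0007, -0.1612, 0.4774]
tcp_rot: [-179.9, -14.3, -9.2]
force: [-0.5, -0.0, 1.3]
opening: 0.0864
```

Request:
arm_command([
  [[0.087,1.5,0,-0.5,0],[0.087,1.5,0,-0.5,0]],
])

```text
clock: 5.5
tool_pos: [1.0087, -0.1625, 0.4884]
tcp_rot: [-179.9, -16.6, -9.2]
force: [-0.7, 0.2, -0.2]
opening: 0.0869
```

Request:
arm_command([
  [[0.087,1.5,0,-0.5,0],[0.087,1.5,0,-0.5,0]],
])

```text
clock: 5.7
tool_pos: [1.0139, -0.1634, 0.5036]
tcp_rot: [-179.9, -18.8, -9.2]
force: [-0.9, -0.3, 0.4]
opening: 0.0869
```

Request:
arm_command([
  [[0.087,1.5,0,-0.5,0],[0.087,1.5,0,-0.5,0]],
])

```text
clock: 5.9
tool_pos: [1.0168, -0.164, 0.5242]
tcp_rot: [-179.9, -21.1, -9.2]
force: [-0.1, -0.0, 0.3]
opening: 0.0869
```

Request:
arm_command([
  [[0.087,1.5,0,-0.5,0],[0.087,1.5,0,-0.5,0]],
])

```text
clock: 6.1
tool_pos: [1.019, -0.1644, 0.5463]
tcp_rot: [-179.9, -23.4, -9.2]
force: [0.2, -0.6, 0.8]
opening: 0.087
```

Request:
arm_command([
  [[0.087,1.5,0,-0.5,0],[0.087,1.5,0,-0.5,0]],
])

```text
clock: 6.3
tool_pos: [1.02, -0.1646, 0.5697]
tcp_rot: [-179.9, -25.8, -9.2]
force: [-0.3, -1.0, -0.9]
opening: 0.0871
```

Request:
arm_command([
  [[0.0,1.5,0,-0.5,0],[0.0,1.5,0,-0.5,0]],
])

```text
clock: 6.5
tool_pos: [1.0196, -0.1646, 0.5945]
tcp_rot: [-179.9, -28.1, -9.2]
force: [0.7, 0.0, -0.3]
opening: 0.0745
```

```bash
cat >> h.py <<'E'
M=np.array([.46125,.16303,.08298]);MY=-9.18
def tomount(p): return Rm(MY).T@(np.array(p)-M)*1e3
def go(o,P,world=False):
    Rt=R.from_euler("xyz",o["tcp_rot"],degrees=True).as_matrix()
    W=np.array(P) if world else M+Rm(MY)@np.array(P)/1e3
    return (Rt.T@(W-o["tool_pos"])).round(4)
def rep(o):
    Rt=R.from_euler("xyz",o["tcp_rot"],degrees=True).as_matrix()
    print("t",round(o["clock"],2),"rot",o["tcp_rot"].round(2),"pos",o["tool_pos"].round(4),"mount",tomount(o["tool_pos"]).round(1),"axes in mount\n",(Rm(MY).T@Rt).round(3),"F",o["force"].round(1),"Fm",(Rm(MY).T@o["force"]).round(1),"q",o["joint_positions"].round(1))
E
python3 - <<'E'
from h import *
from plant import *
o=get_obs();rep(o)
print(go(o,(-10,-76,130)),go(o,(-10,-76,60)))
E
```

```text
t 6.5 rot [-179.91  -28.11   -9.21] pos [ 1.0196 -0.1646  0.5945] mount [ 772.9 -234.3  168.4] axes in mount
 [[ 1.    -0.     0.002]
 [-0.    -1.     0.001]
 [ 0.002 -0.001 -1.   ]] F [ 0.7  0.  -0.3] Fm [ 0.5  0.2 -0.6] q [-10.   51.4   5.    0.5  95.5  89.4]
[-0.7831 -0.1579  0.0371] [-0.7832 -0.1578  0.1071]
```

Request:
arm_command([
  [[0.0,-0.05,-0.02,0,0],[0.0,-0.1,-0.04,0,0],[0.0,-0.15,-0.06,0,0],[0.0,-0.2,-0.08,0,0],[0.0,-0.24,-0.1,0,0],[0.0,-0.28,-0.12,0,0],[0.0,-0.33,-0.14,0,0],[0.0,-0.38,-0.158,0,0],[0.0,-0.43,-0.158,0,0],[0.0,-0.48,-0.158,0,0],[0.0,-0.53,-0.158,0,0],[0.0,-0.58,-0.158,0,0],[0.0,-0.63,-0.158,0,0],[0.0,-0.68,-0.158,0,0],[0.0,-0.73,-0.158,0.01,0],[0.0,-0.77,-0.158,0.03,0],[0.0,-0.783,-0.158,0.06,0],[0.0,-0.783,-0.158,0.09,0],[0.0,-0.783,-0.158,0.09,0]],
])

```text
clock: 8.4
tool_pos: [0.4094, 0.0784, 0.1647]
tcp_rot: [-178.7, -25.8, -8.6]
force: [0.4, -0.4, 0.4]
opening: 0.0003
```

Run:
```python
from h import *
from plant import *
o=get_obs();rep(o)
t=capture("top");s=capture("side")
f=lambda im,x,y,w,h:cv2.resize(im[y:y+h,x:x+w],(400,400),interpolation=cv2.INTER_CUBIC)
cv2.imwrite("pics/c2.png",np.hstack([f(t["pixels"],180,180,130,130),f(s["pixels"],255,190,130,130)]))
print([ (proj(c,o["tool_pos"])).round(1) for c in(t,s)])
```

```text
t 8.4 rot [-178.67  -25.8    -8.64] pos [0.4094 0.0784 0.1647] mount [  5.1 -91.9  89.9] axes in mount
 [[ 0.999  0.007 -0.039]
 [ 0.009 -1.     0.027]
 [-0.038 -0.028 -0.999]] F [ 0.4 -0.4  0.4] Fm [ 0.6 -0.3  0.1] q [ 16.    5.3 136.7 -34.3  16.6 145.6]
[array([265.3, 274.8]), array([344.1, 243.3])]
```

View pics/c2.png

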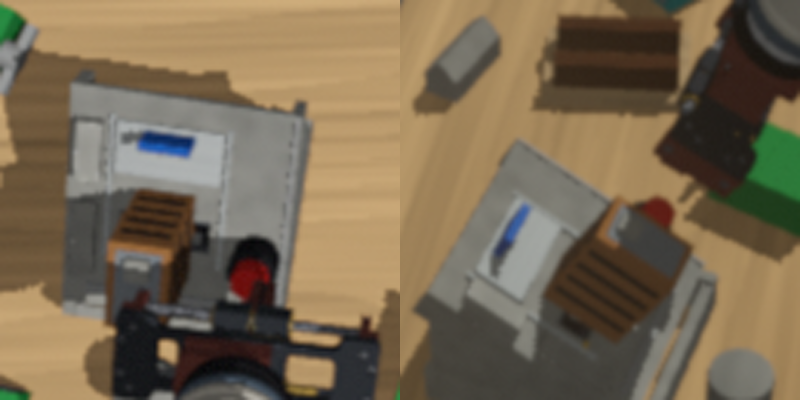

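Run:
```python
from h import *
from plant import *
o=get_obs()
print(go(o,(-10,-76,95)),go(o,(-10,-76,60)))
```

```text
[-0.0181 -0.0152 -0.0031] [-0.0169 -0.0142  0.0318]
```

Request:
arm_command([
  [[0,0.05,0,-0.03,-0.14],[0,0.05,0,-0.05,-0.28],[0,0.05,0,-0.05,-0.42],[0,0.05,0,-0.05,-0.56],[0,0.04,0,-0.05,-0.7],[0,0.02,-0.01,-0.04,-0.84],[0,0,-0.015,-0.03,-0.98],[0,-0.018,-0.015,-0.003,-1.12],[0,-0.018,-0.015,-0.003,-1.26],[0,-0.018,-0.015,-0.003,-1.4],[0,-0.018,-0.015,-0.003,-1.54],[0,-0.018,-0.015,-0.003,-1.68],[0,-0.018,-0.015,-0.003,-1.82],[0,-0.018,-0.015,-0.003,-1.96],[0,-0.018,-0.015,-0.003,-2.1],[0,-0.018,-0.015,-0.003,-2.24],[0,-0.018,-0.015,-0.003,-2.38],[0,-0.018,-0.015,-0.003,-2.52],[0,-0.018,-0.015,-0.003,-2.66],[0,-0.018,-0.015,-0.003,-2.8]],
])

```text
clock: 10.5
tool_pos: [0.3984, 0.097, 0.1644]
tcp_rot: [169.4, 24.2, 149.9]
force: [-0.2, -0.0, 0.8]
opening: 0.0004
```

Run:
```python
from h import *
from plant import *
o=get_obs();rep(o)
for z in (95,60,54,50,46,42,39): print(go(o,(-10,-76,z)))
```

```text
t 10.5 rot [169.36  24.21 149.95] pos [0.3984 0.097  0.1644] mount [ -7.2 -75.2  96.1] axes in mount
 [[-0.945  0.326 -0.03 ]
 [ 0.325  0.945  0.029]
 [ 0.038  0.017 -0.999]] F [-0.2 -0.   0.8] Fm [ 0.2 -0.1  0.8] q [ 20.4   5.  137.4 -39.9  17.5  -5.7]
[ 0.0023 -0.0016  0.0011]
[ 0.001  -0.0023  0.0361]
[ 0.0008 -0.0024  0.0421]
[ 0.0006 -0.0024  0.0461]
[ 0.0005 -0.0025  0.0501]
[ 0.0003 -0.0026  0.0541]
[ 0.0002 -0.0026  0.0571]
```

Request:
arm_command([
  [[0,0.001,-0.002,0.02,0],[0,0.001,-0.002,0.033,0],[0,0.001,-0.002,0.037,0],[0,0.001,-0.002,0.041,0],[0,0.001,-0.002,0.044,0],[0,0.001,-0.002,0.047,0],[0,0.001,-0.002,0.05,0]],
])

```text
clock: 11.2
tool_pos: [0.4213, 0.0938, 0.1211]
tcp_rot: [169.2, 24.5, 149.8]
force: [-3.8, -1.9, 5.1]
opening: 0.0005
```

Request:
arm_command([
  [[0,0,0,0.003,0],[0,0,0,0.006,0]],
])

```text
clock: 11.4
tool_pos: [0.4256, 0.0936, 0.1178]
tcp_rot: [169.0, 24.7, 149.6]
force: [-16.2, -0.6, 27.3]
opening: 0.0005
```

Run:
```python
from h import *
from plant import *
o=get_obs();rep(o)
```

```text
t 11.4 rot [169.03  24.74 149.61] pos [0.4256 0.0936 0.1178] mount [ -4.9 -74.2  42.1] axes in mount
 [[-0.944  0.329 -0.02 ]
 [ 0.329  0.944  0.029]
 [ 0.028  0.021 -0.999]] F [-16.2  -0.6  27.3] Fm [-1.2 -3.2 31.6] q [ 18.3  14.7 136.9 -71.7  11.1  25.3]
```

Request:
arm_command([
  [[0,0,0,0,0],[0,0,0,-0.02,0],[0,0,0,-0.06,0],[0,0,0,-0.1,0]],
])

```text
clock: 11.8
tool_pos: [0.3897, 0.0963, 0.1967]
tcp_rot: [169.1, 25.1, 149.4]
force: [1.1, -0.0, 1.1]
opening: 0.0003
```

Run:
```python
from h import *
from plant import *
o=get_obs();rep(o)
print(go(o,(.30,-.55,.40),1),go(o,(.42,-.86,.40),1),go(o,(.55,-1.13,.4),1))
c=capture("top");cv2.imwrite("pics/t3.png",cv2.resize(c["pixels"][180:310,160:310],None,fx=4,fy=4,interpolation=cv2.INTER_CUBIC))
```

```text
t 11.8 rot [169.11  25.08 149.38] pos [0.3897 0.0963 0.1967] mount [  0.5 -77.3 128.6] axes in mount
 [[-0.943  0.331 -0.014]
 [ 0.331  0.943  0.024]
 [ 0.021  0.018 -1.   ]] F [ 1.1 -0.   1.1] Fm [1.5 0.1 0.5] q [ 21.6  -0.8 136.9 -33.3  22.9 -11.6]
[-0.3144 -0.5764 -0.1896] [-0.5509 -0.7993 -0.1198] [-0.7768 -0.9824 -0.0473]
```

Run:
```python
from h import *
from plant import *
o=get_obs()
for z in (130,95,70,62): print(z,go(o,(0,0,z)))
```

```text
130 [0.0275 0.0707 0.0063]
95 [0.0269 0.0698 0.0413]
70 [0.0264 0.0692 0.0663]
62 [0.0263 0.0689 0.0743]
```

Request:
arm_command([
  [[0.0878,0.01,0.02,0,-0.1],[0.0878,0.02,0.05,0,-0.2],[0.0878,0.027,0.07,0.004,-0.3],[0.0878,0.027,0.07,0.004,-0.337],[0.0878,0.027,0.07,0.004,-0.337],[0.0878,0.027,0.07,0.004,-0.337]],
])

```text
clock: 12.45
tool_pos: [0.4006, 0.1723, 0.201]
tcp_rot: [178.0, 27.6, 170.4]
force: [0.1, 0.0, 0.3]
opening: 0.045
```

Run:
```python
from h import *
from plant import *
o=get_obs();rep(o);print(o["opening"])
for z in (95,70,62): print(z,go(o,(0,0,z)))
t=capture("top");s=capture("side")
f=lambda im,x,y,w,h:cv2.resize(im[y:y+h,x:x+w],(400,400),interpolation=cv2.INTER_CUBIC)
cv2.imwrite("pics/c4.png",np.hstack([f(t["pixels"],180,200,100,100),f(s["pixels"],275,210,100,100)]))
```

```text
t 12.45 rot [178.01  27.61 170.42] pos [0.4006 0.1723 0.201 ] mount [  1.3  -0.5 133. ] axes in mount
 [[-1.     0.006 -0.007]
 [ 0.006  0.999  0.032]
 [ 0.007  0.032 -0.999]] F [0.1 0.  0.3] Fm [0.2 0.  0.3] q [ 33.6   3.2 132.1 -38.6  27.9 -15.4]
0.04502014695458253
95 [ 0.001  -0.0007  0.0381]
70 [ 0.0008 -0.0015  0.063 ]
62 [ 0.0008 -0.0018  0.071 ]
```

View pics/c4.png

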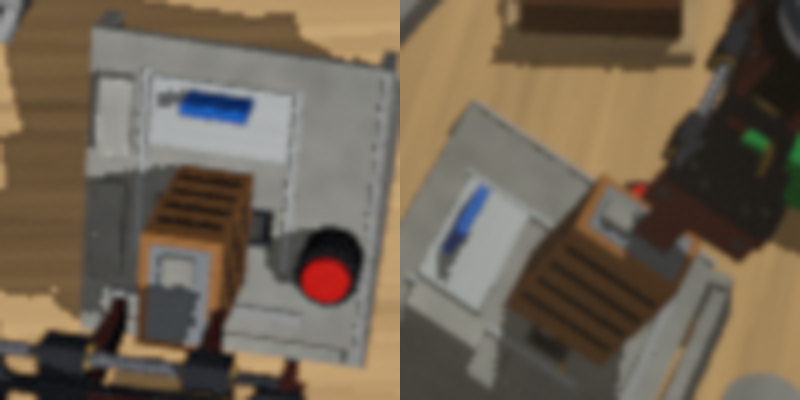

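Request:
arm_command([
  [[0.0878,0.001,0,0.005,0],[0.0878,0.001,0,0.01,0],[0.0878,0.001,0,0.015,0],[0.0878,0.001,0,0.018,0],[0.0878,0.001,-0.001,0.02,0],[0.0878,0.001,-0.001,0.02,0],[0.0878,0.001,-0.001,0.035,0],[0.0878,0.001,-0.002,0.05,0],[0.0878,0.001,-0.002,0.065,0],[0.0878,0.001,-0.002,0.069,0],[0.0878,0.001,-0.002,0.069,0]],
])

```text
clock: 13.65
tool_pos: [0.4308, 0.1667, 0.1385]
tcp_rot: [178.1, 27.5, 170.5]
force: [0.2, -0.2, 0.4]
opening: 0.0878
```

Run:
```python
from h import *
from plant import *
o=get_obs();rep(o);print(o["opening"])
```

```text
t 13.65 rot [178.12  27.51 170.45] pos [0.4308 0.1667 0.1385] mount [-1.  -1.2 63.4] axes in mount
 [[-1.     0.006 -0.008]
 [ 0.006  1.     0.03 ]
 [ 0.008  0.03  -1.   ]] F [ 0.2 -0.2  0.4] Fm [ 0.4 -0.2  0.3] q [ 30.   13.8 132.4 -56.3  18.9   0.7]
0.08775874495038562
```

Request:
arm_command([
  [[0.035,0,0,0,0],[0.035,0,0,0,0],[0.035,0,0,0,0],[0.035,0,0,0,0],[0.035,0,0,0,0],[0.035,0,0,0,0]],
])

```text
clock: 14.25
tool_pos: [0.431, 0.1671, 0.1387]
tcp_rot: [178.1, 27.5, 170.4]
force: [-1.4, 2.0, 2.0]
opening: 0.0459
```

Run:
```python
from h import *
from plant import *
o=get_obs();rep(o);print(o["opening"],o["ft_torque"])
```

```text
t 14.25 rot [178.07  27.54 170.45] pos [0.431  0.1671 0.1387] mount [-0.7 -0.8 63.5] axes in mount
 [[-1.     0.006 -0.008]
 [ 0.006  1.     0.031]
 [ 0.008  0.031 -0.999]] F [-1.4  2.   2. ] Fm [-0.6  1.8  2.6] q [ 30.1  13.8 132.4 -56.3  18.8   0.7]
0.04591771608736144 [0.32649667 0.08608326 0.16799262]
```

Request:
arm_command([
  [[0.035,0,0,0,-0.1],[0.035,0,0,0,-0.2],[0.035,0,0,0,-0.3],[0.035,0,0,0,-0.4],[0.035,0,0,0,-0.4]],
])

```text
clock: 14.75
tool_pos: [0.4302, 0.1671, 0.1384]
tcp_rot: [-170.2, 25.9, -163.7]
force: [-3.8, 1.9, 1.7]
opening: 0.046
```

Run:
```python
from h import *
from plant import *
o=get_obs();rep(o);print(o["opening"],o["ft_torque"])
```

```text
t 14.75 rot [-170.2    25.86 -163.75] pos [0.4302 0.1671 0.1384] mount [-1.6 -1.  63.6] axes in mount
 [[-0.922 -0.386 -0.009]
 [-0.386  0.922  0.031]
 [-0.004  0.032 -0.999]] F [-3.8  1.9  1.7] Fm [-2.8  1.3  3.4] q [ 30.1  13.8 132.4 -56.2  18.8 -22.3]
0.04597309805880119 [0.24375393 0.73913594 0.03073716]
```

Low forces; the tower is turning freely. Continue to 90°.

Request:
arm_command([
  [[0.035,0,0,0,-0.1],[0.035,0,0,0,-0.2],[0.035,0,0,0,-0.3],[0.035,0,0,0,-0.4],[0.035,0,0,0,-0.5],[0.035,0,0,0,-0.6],[0.035,0,0,0,-0.7],[0.035,0,0,0,-0.8],[0.035,0,0,0,-0.9],[0.035,0,0,0,-1.0],[0.035,0,0,0,-1.1],[0.035,0,0,0,-1.16],[0.035,0,0,0,-1.18]],
])

```text
clock: 16.05
tool_pos: [0.4308, 0.167, 0.139]
tcp_rot: [-152.4, 1.4, -98.0]
force: [-0.7, -0.5, 6.4]
opening: 0.0461
```

Run:
```python
from h import *
from plant import *
o=get_obs();rep(o);print(o["opening"],o["ft_torque"])
t=capture("top");s=capture("side")
f=lambda im,x,y,w,h:cv2.resize(im[y:y+h,x:x+w],(400,400),interpolation=cv2.INTER_CUBIC)
cv2.imwrite("pics/c5.png",np.hstack([f(t["pixels"],180,200,100,100),f(s["pixels"],265,210,100,100)]))
```

```text
t 16.05 rot [-152.42    1.38  -98.01] pos [0.4308 0.167  0.139 ] mount [-0.8 -0.9 63.9] axes in mount
 [[ 0.007 -1.    -0.008]
 [-1.    -0.007  0.031]
 [-0.031  0.007 -0.999]] F [-0.7 -0.5  6.4] Fm [ 2.5 -0.6  5.9] q [ 30.1  13.8 132.4 -56.2  18.9 -90. ]
0.04605858530425381 [-0.19344205 -0.46609076 -0.38440673]
```

View pics/c5.png

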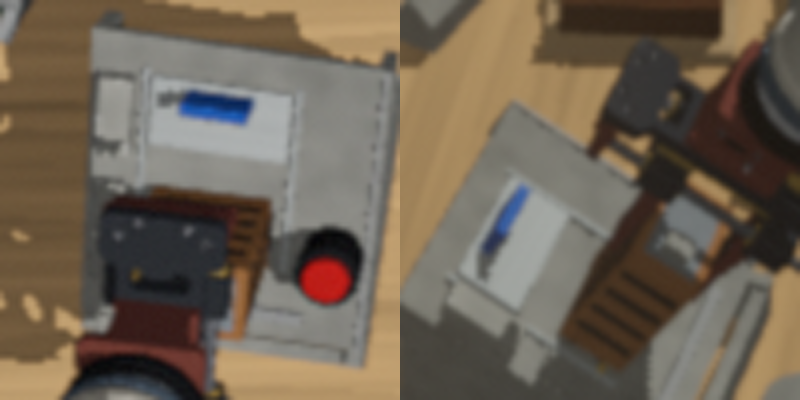

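Request:
arm_command([
  [[0.035,0,0,0,0],[0.035,-0.0002,0,-0.005,0],[0.035,-0.0003,0,-0.01,0],[0.035,-0.0005,0,-0.015,0],[0.035,-0.0006,0,-0.02,0],[0.035,-0.001,0,-0.03,0],[0.035,-0.0012,0,-0.04,0],[0.035,-0.0016,0,-0.05,0],[0.035,-0.002,0,-0.065,0],[0.035,-0.002,0,-0.08,0],[0.035,-0.002,0,-0.095,0]],
])

```text
clock: 17.25
tool_pos: [0.3857, 0.1728, 0.2232]
tcp_rot: [-152.5, 1.4, -98.1]
force: [-0.2, -0.2, -2.6]
opening: 0.0456
```

Run:
```python
from h import *
from plant import *
o=get_obs();rep(o);print(o["opening"],o["ft_torque"])
```

```text
t 17.25 rot [-152.53    1.37  -98.07] pos [0.3857 0.1728 0.2232] mount [ -1.4  -2.4 159.6] axes in mount
 [[ 0.006 -1.    -0.01 ]
 [-1.    -0.006  0.03 ]
 [-0.03   0.009 -0.999]] F [-0.2 -0.2 -2.6] Fm [-1.4 -0.2 -2.2] q [  35.2   -0.8  132.   -34.5   32.  -109.5]
0.04560870164126544 [ 0.13452719  0.47203482 -0.0235384 ]
```

Run:
```python
from h import *
from plant import *
o=get_obs()
Rt=R.from_euler("xyz",o["tcp_rot"],degrees=True).as_matrix();print(Rt.round(3))
a=np.arctan2(Rt[1,2],Rt[0,2]);print(np.degrees(a))
u=np.array([np.cos(a),np.sin(a),0])
for r,z in((.44,.30),(.40,.35),(.2,.35)):print(r,z,go(o,u*r+[0,0,z],1))
print("inward dir in tool",Rt.T@-u,"down",Rt.T@[0,0,-1])
```

```text
[[-0.14  -0.877  0.46 ]
 [-0.99   0.135 -0.044]
 [-0.024 -0.461 -0.887]]
-5.4365661842148665
0.44 0.3 [ 0.2031 -0.1103 -0.0346]
0.4 0.35 [ 0.2037 -0.098  -0.0975]
0.2 0.35 [ 0.2129  0.0792 -0.1898]
inward dir in tool [ 0.04587951  0.88583065 -0.46173491] down [0.02388246 0.46111686 0.88701797]
```

Request:
arm_command([
  [[0.035,0.01,-0.01,-0.01,0.12],[0.035,0.025,-0.02,-0.03,0.24],[0.035,0.05,-0.03,-0.05,0.36],[0.035,0.075,-0.04,-0.07,0.48],[0.035,0.1,-0.05,-0.085,0.6],[0.035,0.125,-0.06,-0.098,0.72],[0.035,0.15,-0.075,-0.098,0.84],[0.035,0.175,-0.09,-0.098,0.96],[0.035,0.2,-0.098,-0.098,1.08],[0.035,0.204,-0.098,-0.098,1.2],[0.035,0.204,-0.098,-0.098,1.2]],
])

```text
clock: 18.35
tool_pos: [0.3966, -0.0387, 0.3496]
tcp_rot: [-170.9, 25.9, -165.2]
force: [-0.8, -0.6, -3.4]
opening: 0.0462
```

```bash
cat > u.py <<'E'
from h import *
from plant import *
o=get_obs();rep(o);print("open",o["opening"])
Rt=R.from_euler("xyz",o["tcp_rot"],degrees=True).as_matrix()
a=np.arctan2(Rt[1,2],Rt[0,2]);print("tilt",np.degrees(np.arccos(-Rt[2,2])),"tilt az",np.degrees(a),"pos az",np.degrees(np.arctan2(*o["tool_pos"][[1,0]])),"tool x az",np.degrees(np.arctan2(Rt[1,0],Rt[0,0])))
u=np.array([np.cos(a),np.sin(a),0]);p=o["tool_pos"];w=np.array([p[0],p[1],0]);w/=np.linalg.norm(w)
print("inward along tilt",(Rt.T@-u).round(3),"inward radial",(Rt.T@-w).round(3),"down",(Rt.T@[0,0,-1]).round(3))
E
python3 u.py
```

```text
t 18.35 rot [-170.85   25.91 -165.23] pos [ 0.3966 -0.0387  0.3496] mount [  97.2 -209.4  250.2] axes in mount
 [[-0.931 -0.365 -0.012]
 [-0.365  0.93   0.03 ]
 [ 0.     0.032 -0.999]] F [-0.8 -0.6 -3.4] Fm [-2.2 -0.7 -2.7] q [  -8.3  -19.   126.5    1.8   45.1 -111.9]
open 0.046193499454105565
tilt 27.368330734138517 tilt az -5.46186449652845 pos az -5.569732445307504 tool x az -165.23306776184805
inward along tilt [ 0.844  0.276 -0.46 ] inward radial [ 0.843  0.278 -0.46 ] down [0.437 0.143 0.888]
```

Request:
arm_command([
  [[0.035,0.042,0.014,-0.023,0],[0.035,0.084,0.028,-0.046,0],[0.035,0.126,0.042,-0.069,0]],
])

```text
clock: 18.65
tool_pos: [0.2461, -0.0225, 0.3479]
tcp_rot: [-170.9, 25.6, -164.9]
force: [-0.8, -0.9, -2.5]
opening: 0.0458
```

```bash
python3 u.py
```

```text
t 18.65 rot [-170.9    25.65 -164.9 ] pos [ 0.2461 -0.0225  0.3479] mount [ -37.  -217.5  319.7] axes in mount
 [[-0.929 -0.37  -0.016]
 [-0.371  0.928  0.032]
 [ 0.004  0.035 -0.999]] F [-0.8 -0.9 -2.5] Fm [-1.7 -1.  -1.9] q [ -11.7  -41.5  135.4    3.5   59.1 -115.8]
open 0.045756521870778145
tilt 27.111342769476245 tilt az -5.204920888450681 pos az -5.233521990708133 tool x az -164.89727226239498
inward along tilt [ 0.845  0.278 -0.456] inward radial [ 0.845  0.279 -0.456] down [0.433 0.143 0.89 ]
```

Request:
arm_command([
  [[0.035,0.042,0.014,-0.023,0],[0.035,0.084,0.028,-0.046,0]],
])

```text
clock: 18.85
tool_pos: [0.1794, -0.0156, 0.342]
tcp_rot: [-171.8, 23.8, -164.8]
force: [0.7, -1.1, -3.5]
opening: 0.046
```

```bash
python3 u.py
```

```text
t 18.85 rot [-171.76   23.85 -164.83] pos [ 0.1794 -0.0156  0.342 ] mount [ -98.9 -221.3  346. ] axes in mount
 [[-0.926 -0.375 -0.051]
 [-0.377  0.926  0.034]
 [ 0.034  0.051 -0.998]] F [ 0.7 -1.1 -3.5] Fm [-0.9 -0.9 -3.5] q [ -20.3  -51.8  137.2    7.1   70.4 -124.7]
open 0.04597451261300297
tilt 25.154638770448212 tilt az -4.534642014985941 pos az -4.965092727474558 tool x az -164.8258390937366
inward along tilt [ 0.861  0.279 -0.425] inward radial [ 0.859  0.286 -0.425] down [0.404 0.131 0.905]
```

Request:
arm_command([
  [[0.035,0.86,0.28,-0.2,0]],
])

```text
clock: 18.95
tool_pos: [0.1727, -0.0214, 0.336]
tcp_rot: [-172.2, 22.9, -164.5]
force: [-0.2, -0.4, -4.8]
opening: 0.046
```

```bash
python3 u.py
```

```text
t 18.95 rot [-172.2    22.89 -164.5 ] pos [ 0.1727 -0.0214  0.336 ] mount [-106.7 -228.1  343.3] axes in mount
 [[-0.922 -0.382 -0.069]
 [-0.385  0.922  0.038]
 [ 0.05   0.061 -0.997]] F [-0.2 -0.4 -4.8] Fm [-2.4 -0.5 -4.2] q [ -29.7  -51.8  137.6   10.7   72.5 -134.9]
open 0.04600968634014222
tilt 24.11673176453789 tilt az -3.9113790113641587 pos az -7.076639722050818 tool x az -164.5027879993989
inward along tilt [ 0.869  0.279 -0.409] inward radial [ 0.851  0.332 -0.408] down [0.389 0.125 0.913]
```

```bash
cat > k.py <<'E'
import numpy as np
from scipy.optimize import least_squares
S=np.array([(24.28,93.43,62.37,np.hypot(.16287,.6029),.222),(64.7,5,108.2,np.hypot(.98942,.15843),.33884),(67.8,5,102.9,np.hypot(1.018,.1632),.2858),(51.4,5,95.5,np.hypot(1.0196,.1646),.5945),(-19,126.5,45.1,np.hypot(.3966,.0387),.3496)])
def fk(v,j2,j3,j5):
    a,b,L,d,r0=v;A,B,C=np.radians(j2),np.radians(j2+j3),np.radians(j2+j3+j5)
    return r0+a*np.sin(A)+b*np.sin(B)+L*np.sin(C), d+a*np.cos(A)+b*np.cos(B)+L*np.cos(C)
def f(v):
    r,z=fk(v,*S[:,:3].T);return np.concatenate([r-S[:,3],z-S[:,4]])
s=least_squares(f,[.4,.4,.25,.3,0.])
if __name__=="__main__":
    print(s.x,np.abs(s.fun).max())
    for tilt in(24,12,0):
        for j3 in(147.9,):
            for j2 in range(-50,41,15):
                j5=180-tilt-j2-j3
                if j5>6: print(tilt,j2,j3,j5,np.round(fk(s.x,j2,j3,j5),3),"wrist r",round(fk(s.x,j2,j3,j5)[0]-s.x[2]*np.sin(np.radians(180-tilt)),3))
E
python3 k.py
```

```text
[ 0.62404284  0.51694574  0.38808498  0.27347526 -0.07167456] 0.017534286155357126
24 -50 147.9 58.099999999999994 [0.12  0.249] wrist r -0.038
24 -35 147.9 43.099999999999994 [0.204 0.229] wrist r 0.047
24 -20 147.9 28.099999999999994 [0.281 0.188] wrist r 0.123
24 -5 147.9 13.099999999999994 [0.344 0.128] wrist r 0.186
12 -50 147.9 70.1 [0.043 0.224] wrist r -0.038
12 -35 147.9 55.099999999999994 [0.127 0.204] wrist r 0.047
12 -20 147.9 40.099999999999994 [0.203 0.163] wrist r 0.123
12 -5 147.9 25.099999999999994 [0.266 0.103] wrist r 0.186
12 10 147.9 10.099999999999994 [0.312 0.029] wrist r 0.231
0 -50 147.9 82.1 [-0.038  0.215] wrist r -0.038
0 -35 147.9 67.1 [0.047 0.195] wrist r 0.047
0 -20 147.9 52.099999999999994 [0.123 0.154] wrist r 0.123
0 -5 147.9 37.099999999999994 [0.186 0.095] wrist r 0.186
0 10 147.9 22.099999999999994 [0.231 0.021] wrist r 0.231
0 25 147.9 7.099999999999994 [ 0.256 -0.062] wrist r 0.256
```

Run:
```python
from h import *
from plant import *
o=get_obs()
for p in((.25,-.1,.35),(.33,-.2,.36),(.33,-.3,.37),(.28,-.38,.38),(.2,-.45,.38),(.1,-.5,.38),(0,-.52,.38)): print(p,go(o,p,1))
```

```text
(0.25, -0.1, 0.35) [-0.0547 -0.0944  0.0209]
(0.33, -0.2, 0.36) [-0.105  -0.2096  0.0472]
(0.33, -0.3, 0.37) [-0.0843 -0.3078  0.0408]
(0.28, -0.38, 0.38) [-0.0241 -0.3758  0.0136]
(0.2, -0.45, 0.38) [ 0.0642 -0.4265 -0.0171]
(0.1, -0.5, 0.38) [ 0.1653 -0.4536 -0.0565]
(0, -0.52, 0.38) [ 0.259  -0.4516 -0.0967]
```

Request:
arm_command([
  [[0.035,-0.025,-0.04,0.01,0.1],[0.035,-0.055,-0.08,0.02,0.2],[0.035,-0.075,-0.12,0.03,0.3],[0.035,-0.095,-0.16,0.04,0.4],[0.035,-0.105,-0.21,0.047,0.5],[0.035,-0.095,-0.26,0.044,0.6],[0.035,-0.084,-0.308,0.04,0.7],[0.035,-0.055,-0.345,0.027,0.8],[0.035,-0.024,-0.376,0.014,0.9],[0.035,0.02,-0.4,-0.001,1.0],[0.035,0.064,-0.426,-0.017,1.05],[0.035,0.11,-0.44,-0.036,1.05],[0.035,0.16,-0.453,-0.056,1.05],[0.035,0.21,-0.453,-0.076,1.05],[0.035,0.259,-0.452,-0.096,1.05],[0.035,0.259,-0.452,-0.096,1.05]],
])

```text
clock: 20.55
tool_pos: [0.0323, -0.5289, 0.3947]
tcp_rot: [163.9, 15.0, 128.7]
force: [-0.4, -0.2, -4.0]
opening: 0.0458
```

```bash
python3 u.py
```

```text
t 20.55 rot [163.88  14.98 128.68] pos [ 0.0323 -0.5289  0.3947] mount [-130.  -751.5  422.2] axes in mount
 [[-0.754  0.648 -0.109]
 [ 0.648  0.761  0.039]
 [ 0.108 -0.041 -0.993]] F [-0.4 -0.2 -4. ] Fm [-2.2 -0.2 -3.4] q [-100.3    7.7   95.8   22.    80.2 -145.6]
open 0.045802185425801153
tilt 21.86917016589461 tilt az -3.124263592686323 pos az -86.49987485919151 tool x az 128.6825348133429
inward along tilt [ 0.644 -0.668 -0.372] inward radial [ 0.79   0.612 -0.043] down [ 0.258 -0.268  0.928]
```

Request:
arm_command([
  [[0.035,0.02,0,0.03,-0.14],[0.035,0.04,0,0.06,-0.28],[0.035,0.06,0,0.09,-0.28],[0.035,0.08,0,0.12,-0.28]],
])

```text
clock: 20.95
tool_pos: [0.1382, -0.4825, 0.3325]
tcp_rot: [170.3, 14.5, 141.5]
force: [0.3, -0.2, -3.7]
opening: 0.0456
```

Request:
arm_command([
  [[0.035,0,0,0,-0.15],[0.035,0,0,0,-0.3]],
])

```text
clock: 21.15
tool_pos: [0.187, -0.4716, 0.3447]
tcp_rot: [176.1, 12.5, 153.3]
force: [-0.6, -0.2, -3.6]
opening: 0.0456
```

```bash
python3 u.py
```

```text
t 21.15 rot [176.06  12.55 153.34] pos [ 0.187  -0.4716  0.3447] mount [ -26.8 -670.3  310.6] axes in mount
 [[-0.924  0.283 -0.256]
 [ 0.293  0.956  0.   ]
 [ 0.245 -0.075 -0.967]] F [-0.6 -0.2 -3.6] Fm [-2.2 -0.3 -2.9] q [ -77.1    4.1  104.5   13.2   67.  -145.6]
open 0.04561704583058816
tilt 13.141644167411844 tilt az -9.08741759419414 pos az -68.37166191886864 tool x az 153.3414157709285
inward along tilt [ 0.931 -0.287 -0.227] inward radial [ 0.729  0.675 -0.116] down [ 0.217 -0.067  0.974]
```

Request:
arm_command([
  [[0.035,0.044,-0.018,-0.009,-0.05],[0.035,0.088,-0.036,-0.018,-0.1],[0.035,0.132,-0.054,-0.027,-0.15],[0.035,0.176,-0.072,-0.036,-0.2],[0.035,0.218,-0.088,-0.044,-0.2]],
])

```text
clock: 21.65
tool_pos: [0.1915, -0.4118, 0.3615]
tcp_rot: [-179.6, 9.6, 161.4]
force: [-0.9, 0.1, -4.6]
opening: 0.0461
```

```bash
python3 u.py
```

```text
t 21.65 rot [-179.59    9.61  161.42] pos [ 0.1915 -0.4118  0.3615] mount [ -23.4 -610.5  327.9] axes in mount
 [[-0.937  0.142 -0.318]
 [ 0.161  0.986 -0.034]
 [ 0.309 -0.083 -0.947]] F [-0.9  0.1 -4.6] Fm [-3.  -0.  -3.6] q [ -71.6   -2.7  108.7    8.    68.1 -145.6]
open 0.046136369296361585
tilt 9.623202015093703 tilt az -21.04918474338636 pos az -65.06256166154866 tool x az 161.42304761558907
inward along tilt [ 0.985  0.042 -0.167] inward radial [ 0.679  0.724 -0.12 ] down [0.167 0.007 0.986]
```

Request:
arm_command([
  [[0.035,0.03,-0.013,0,0.14],[0.035,0.065,-0.028,-0.005,0.28],[0.035,0.105,-0.045,-0.01,0.42],[0.035,0.15,-0.065,-0.015,0.56],[0.035,0.195,-0.085,-0.02,0.7],[0.035,0.24,-0.105,-0.025,0.84],[0.035,0.285,-0.125,-0.03,0.84],[0.035,0.33,-0.143,-0.034,0.84]],
])

```text
clock: 22.45
tool_pos: [-0.1697, -0.4414, 0.3412]
tcp_rot: [173.1, 6.8, 112.9]
force: [0.1, -0.9, -3.8]
opening: 0.046
```

Request:
arm_command([
  [[0.035,0,0,0,-0.15],[0.035,0,0,0,-0.3]],
])

```text
clock: 22.65
tool_pos: [-0.1251, -0.459, 0.3467]
tcp_rot: [177.1, 4.6, 123.5]
force: [0.8, -0.2, -3.6]
opening: 0.0461
```

```bash
python3 u.py
```

```text
t 22.65 rot [177.08   4.64 123.51] pos [-0.1251 -0.459   0.3467] mount [-299.7 -707.6  458. ] axes in mount
 [[-0.635  0.669 -0.386]
 [ 0.733  0.68  -0.025]
 [ 0.246 -0.298 -0.922]] F [ 0.8 -0.2 -3.6] Fm [-1.  -0.1 -3.6] q [-110.2    3.3  104.2    5.7   72.2 -145.6]
open 0.046102552662501205
tilt 5.48415928319672 tilt az -24.25360602162068 pos az -105.24777360583298 tool x az 123.51406600152819
inward along tilt [ 0.843 -0.529 -0.096] inward radial [ 0.657  0.754 -0.015] down [ 0.081 -0.051  0.995]
```

Request:
arm_command([
  [[0.035,0,0,0,-0.15],[0.035,0,0,0,-0.3]],
])

```text
clock: 22.85
tool_pos: [-0.073, -0.4695, 0.348]
tcp_rot: [-179.4, 1.6, 134.4]
force: [0.8, -0.7, -5.2]
opening: 0.046
```

```bash
python3 u.py
```

```text
t 22.85 rot [-179.36    1.64  134.38] pos [-0.073  -0.4695  0.348 ] mount [-252.2 -709.7  434.3] axes in mount
 [[-0.724  0.519 -0.455]
 [ 0.594  0.804 -0.026]
 [ 0.352 -0.289 -0.89 ]] F [ 0.8 -0.7 -5.2] Fm [-1.7 -0.6 -5. ] q [-100.9    2.7  104.5    1.    71.4 -145.6]
open 0.04597564616124549
tilt 1.7604436969232107 tilt az -66.78839388034771 pos az -98.84193584695893 tool x az 134.38460858812454
inward along tilt [ 0.932  0.361 -0.031] inward radial [ 0.598  0.801 -0.026] down [0.029 0.011 1.   ]
```

Request:
arm_command([
  [[0.035,-0.013,0.04,0,0],[0.035,-0.028,0.085,0,0],[0.035,-0.043,0.13,0,0],[0.035,-0.059,0.175,0,0],[0.035,-0.075,0.22,0.01,-0.1],[0.035,-0.09,0.265,0.02,-0.2],[0.035,-0.105,0.31,0.03,-0.3],[0.035,-0.12,0.355,0.04,-0.4],[0.035,-0.135,0.4,0.05,-0.5],[0.035,-0.15,0.445,0.06,-0.6],[0.035,-0.165,0.49,0.07,-0.7],[0.035,-0.18,0.535,0.08,-0.8],[0.035,-0.195,0.58,0.09,-0.9],[0.035,-0.205,0.61,0.1,-0.948],[0.035,-0.205,0.61,0.1,-0.948],[0.035,-0.205,0.61,0.1,-0.948]],
])

```text
clock: 24.45
tool_pos: [0.5072, -0.1914, 0.2465]
tcp_rot: [-178.4, 0.4, -171.2]
force: [-0.1, 0.2, -4.3]
opening: 0.0458
```

```bash
python3 u.py
python3 - <<'E'
from h import *
from plant import *
o=get_obs()
t=capture("top");s=capture("side")
pickle.dump(s,open("s6.pkl","wb"))
f=lambda im,x,y,w,h:cv2.resize(im[y:y+h,x:x+w],(400,400),interpolation=cv2.INTER_CUBIC)
cv2.imwrite("pics/c6.png",np.hstack([f(t["pixels"],330,180,90,90),f(s["pixels"],280,140,100,100)]))
print(go(o,(.5068,-.1898,.2),1))
# predicted rail-top corners in side view
c,sn=np.cos(np.radians(8.7)),np.sin(np.radians(8.7))
for (x,y) in((60,36),(-60,36),(-60,16),(60,-16),(60,-36),(-60,-36)):
    P=np.array([.5068+(c*x-sn*y)/1e3,-.1898+(sn*x+c*y)/1e3,.04]); print((x,y),((proj(s,P)-[280,140])*4+[400,0]).round(),((proj(t,P)-[330,180])*400/90).round())
E
```

```text
t 24.45 rot [-178.37    0.36 -171.19] pos [ 0.5072 -0.1914  0.2465] mount [ 166.8 -342.6   96.6] axes in mount
 [[-0.843 -0.286 -0.456]
 [-0.309  0.951 -0.025]
 [ 0.441  0.12  -0.89 ]] F [-0.1  0.2 -4.3] Fm [-2.1  0.2 -3.7] q [ -21.2   15.1  103.4   -1.4   60.3 -119.4]
open 0.045778063399791354
tilt 1.6670190841588406 tilt az -68.63943318007891 pos az -20.673908837001655 tool x az -171.1875078283681
inward along tilt [ 0.217  0.976 -0.029] inward radial [ 0.87   0.492 -0.019] down [0.006 0.028 1.   ]
[0.0005 0.003  0.0465]
(60, 36) [499. 286.] [113. 154.]
(-60, 36) [664. 292.] [150. 358.]
(-60, 16) [665. 273.] [184. 352.]
(60, -16) [503. 238.] [201. 139.]
(60, -36) [505. 220.] [235. 133.]
(-60, -36) [666. 226.] [273. 337.]
```

View pics/c6.png

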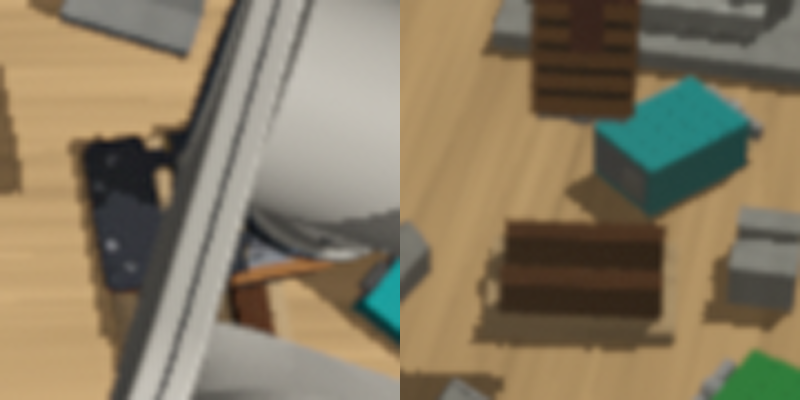

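Request:
arm_command([
  [[0.035,0.001,0.003,0.03,0],[0.035,0.001,0.004,0.06,0],[0.035,0.001,0.005,0.09,0],[0.035,0.001,0.0055,0.11,0],[0.035,0.0013,0.0058,0.12,0],[0.035,0.0013,0.0059,0.125,0],[0.035,0.0013,0.006,0.129,0],[0.035,0.0013,0.006,0.132,0],[0.035,0.0013,0.006,0.132,0]],
])

```text
clock: 25.45
tool_pos: [0.5062, -0.1905, 0.1156]
tcp_rot: [-178.3, 0.5, -171.3]
force: [0.1, -0.3, -5.1]
opening: 0.0461
```

```bash
python3 u.py;  python3 - <<'E'
from h import *
from plant import *
s=capture("side");t=capture("top")
f=lambda im,x,y,w,h:cv2.resize(im[y:y+h,x:x+w],(400,400),interpolation=cv2.INTER_CUBIC)
cv2.imwrite("pics/c7.png",np.hstack([f(t["pixels"],330,180,90,90),f(s["pixels"],290,160,70,70)]))
E
```

```text
t 25.45 rot [-178.3     0.46 -171.32] pos [ 0.5062 -0.1905  0.1156] mount [ 104.3 -341.8  -18.5] axes in mount
 [[-0.844 -0.284 -0.454]
 [-0.307  0.951 -0.026]
 [ 0.44   0.118 -0.89 ]] F [ 0.1 -0.3 -5.1] Fm [-2.2 -0.2 -4.6] q [ -21.2   25.5  109.    -1.8   44.2 -118.6]
open 0.04612343794107017
tilt 1.7650172168394684 tilt az -66.16198059423687 pos az -20.62278446083363 tool x az -171.32163997333225
inward along tilt [ 0.262  0.965 -0.031] inward radial [ 0.872  0.489 -0.022] down [0.008 0.03  1.   ]
```

View pics/c7.png

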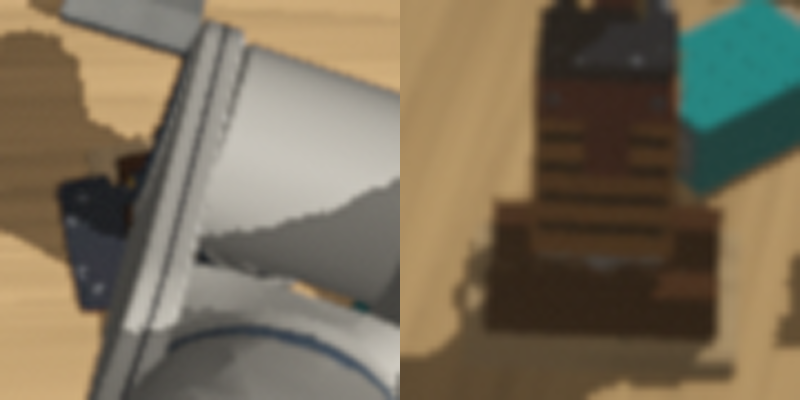

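Request:
arm_command([
  [[0.035,0,0.001,0.002,0],[0.035,0,0.001,0.004,0],[0.035,0,0.001,0.006,0],[0.035,0,0.001,0.008,0],[0.035,0,0.001,0.01,0]],
])

```text
clock: 26.05
tool_pos: [0.5063, -0.1897, 0.1055]
tcp_rot: [-178.3, 0.5, -171.3]
force: [-0.8, -0.4, -4.1]
opening: 0.0461
```

Request:
arm_command([
  [[0.035,0,0,0.001,0],[0.035,0,0,0.002,0]],
])

```text
clock: 26.25
tool_pos: [0.5063, -0.1897, 0.1033]
tcp_rot: [-178.3, 0.4, -171.3]
force: [0.3, 0.3, -4.0]
opening: 0.0456
```

```bash
python3 u.py
```

```text
t 26.25 rot [-178.3     0.45 -171.31] pos [ 0.5063 -0.1897  0.1033] mount [  98.4 -341.1  -29.4] axes in mount
 [[-0.844 -0.284 -0.455]
 [-0.307  0.951 -0.026]
 [ 0.44   0.118 -0.89 ]] F [ 0.3  0.3 -4. ] Fm [-1.7  0.4 -3.7] q [ -21.1   26.7  109.3   -1.8   42.8 -118.4]
open 0.04557116298836394
tilt 1.7540925220705532 tilt az -66.46179684492856 pos az -20.545104225985686 tool x az -171.31214596105738
inward along tilt [ 0.256  0.966 -0.031] inward radial [ 0.873  0.488 -0.021] down [0.008 0.03  1.   ]
```

Request:
arm_command([
  [[0.035,0,0,0.001,0],[0.035,0,0,0.0015,0]],
])

```text
clock: 26.45
tool_pos: [0.5065, -0.1898, 0.1021]
tcp_rot: [-178.3, 0.5, -171.3]
force: [-1.1, 1.1, 5.3]
opening: 0.0456
```

Request:
arm_command([
  [[0.035,0,0,0.001,0],[0.035,0,0,0.0015,0]],
])

```text
clock: 26.65
tool_pos: [0.5072, -0.1898, 0.1018]
tcp_rot: [-178.3, 0.5, -171.3]
force: [-0.9, 3.1, 11.0]
opening: 0.0457
```

Request:
arm_command([
  [[0.05,0,0,0,0],[0.06,0,0,0,0],[0.07,0,0,0,0],[0.08,0,0,0,0],[0.08,0,0,0,0],[0.08,0,0,-0.01,0],[0.08,0,0,-0.03,0],[0.08,0,0,-0.06,0],[0.08,0,0,-0.1,0],[0.08,0,0,-0.14,0],[0.08,0,0,-0.18,0]],
])

```text
clock: 27.75
tool_pos: [0.5044, -0.1846, 0.284]
tcp_rot: [-178.3, 0.6, -171.3]
force: [-0.3, -0.2, 0.2]
opening: 0.08
```

```bash
python3 u.py;  python3 - <<'E'
from h import *
from plant import *
o=get_obs()
s=capture("side");t=capture("top")
f=lambda im,x,y,w,h:cv2.resize(im[y:y+h,x:x+w],(400,400),interpolation=cv2.INTER_CUBIC)
cv2.imwrite("pics/c8.png",np.hstack([f(s["pixels"],245,230,110,110),f(s["pixels"],280,150,80,80)]))
for p in((150,0,80),(150,0,20),(95,0,20)): print(p,(M+Rm(MY)@np.array(p)/1e3).round(4),go(o,p))
E
```

```text
t 27.75 rot [-178.29    0.55 -171.34] pos [ 0.5044 -0.1846  0.284 ] mount [ 180.9 -336.3  131.5] axes in mount
 [[-0.845 -0.284 -0.453]
 [-0.306  0.952 -0.025]
 [ 0.438  0.117 -0.891]] F [-0.3 -0.2  0.2] Fm [-0.2 -0.2  0.3] q [ -20.7   12.2  101.9   -1.4   64.5 -118.8]
open 0.08004169720410066
tilt 1.8009743203420128 tilt az -63.396622827691424 pos az -20.100846849950937 tool x az -171.33857957882753
inward along tilt [ 0.308  0.951 -0.031] inward radial [ 0.877  0.481 -0.023] down [0.01 0.03 1.  ]
(150, 0, 80) [0.5549 0.1479 0.224 ] [-0.0995  0.3227  0.0513]
(150, 0, 20) [0.5827 0.1434 0.1711] [-0.1258  0.3157  0.1048]
(95, 0, 20) [0.5348 0.1511 0.1452] [-0.0793  0.3313  0.1297]
```

View pics/c8.png

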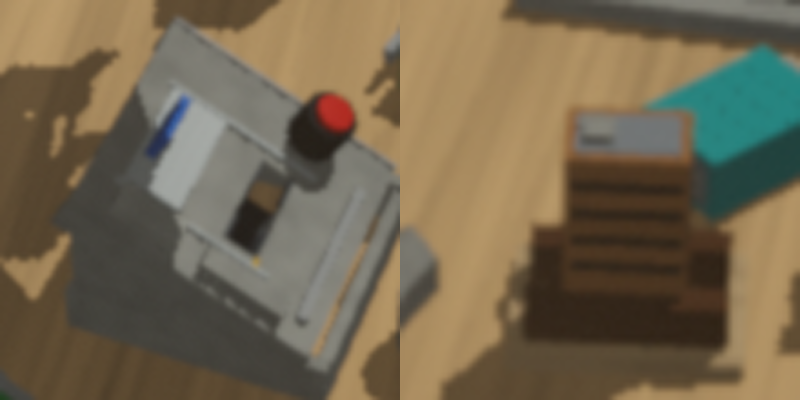

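Run:
```python
from h import *
from plant import *
o=get_obs()
for p in((115,0,100),(115,0,40),(115,0,18)): print(p,(M+Rm(MY)@np.array(p)/1e3).round(4),go(o,p))
```

```text
(115, 0, 100) [0.5151 0.1543 0.2253] [-0.0576  0.3371  0.0523]
(115, 0, 40) [0.543  0.1498 0.1723] [-0.0834  0.3303  0.106 ]
(115, 0, 18) [0.5531 0.1482 0.1529] [-0.0929  0.3279  0.1257]
```

Request:
arm_command([
  [[0.0,-0.008,0.04,0,0.05],[0.0,-0.016,0.085,0,0.1],[0.0,-0.025,0.13,0,0.15],[0.0,-0.033,0.175,0,0.2],[0.0,-0.042,0.22,0,0.25],[0.0,-0.05,0.265,0.01,0.312],[0.0,-0.055,0.305,0.03,0.312],[0.0,-0.058,0.335,0.05,0.312],[0.0,-0.065,0.335,0.06,0.312],[0.0,-0.075,0.332,0.085,0.312],[0.0,-0.084,0.33,0.106,0.312],[0.0,-0.084,0.33,0.106,0.312]],
])

```text
clock: 29.05
tool_pos: [0.5429, 0.1482, 0.1698]
tcp_rot: [-178.3, 1.4, 170.8]
force: [0.4, -0.0, -0.1]
opening: 0.0009
```

```bash
python3 u.py;  python3 - <<'E'
from h import *
from plant import *
o=get_obs();Rt=R.from_euler("xyz",o["tcp_rot"],degrees=True).as_matrix()
s=capture("side");t=capture("top")
f=lambda im,x,y,w,h:cv2.resize(im[y:y+h,x:x+w],(400,400),interpolation=cv2.INTER_CUBIC)
cv2.imwrite("pics/c9.png",np.hstack([f(t["pixels"],180,180,110,110),f(s["pixels"],255,215,100,100)]))
for p in((115,0,18),(100,0,18),(30,0,18),(22,0,18)): print(p,go(o,p))
E
```

```text
t 29.05 rot [-178.3     1.41  170.76] pos [0.5429 0.1482 0.1698] mount [114.   -1.6  37.7] axes in mount
 [[-0.894 -0.012 -0.447]
 [ 0.001  1.    -0.03 ]
 [ 0.448 -0.027 -0.894]] F [ 0.4 -0.  -0.1] Fm [ 0.4  0.1 -0.3] q [ 15.2  22.7 104.   -2.7  52.7 -63.9]
open 0.0008935739213106386
tilt 2.2099253846148943 tilt az -59.66283609694843 pos az 15.27076203020982 tool x az 170.75627444795646
inward along tilt [ 0.637  0.77  -0.039] inward radial [ 0.91  -0.415 -0.01 ] down [0.025 0.03  0.999]
(115, 0, 18) [-0.0097  0.0021  0.0171]
(100, 0, 18) [0.0037 0.0023 0.0239]
(30, 0, 18) [0.0663 0.0032 0.0552]
(22, 0, 18) [0.0735 0.0033 0.0588]
```

View pics/c9.png

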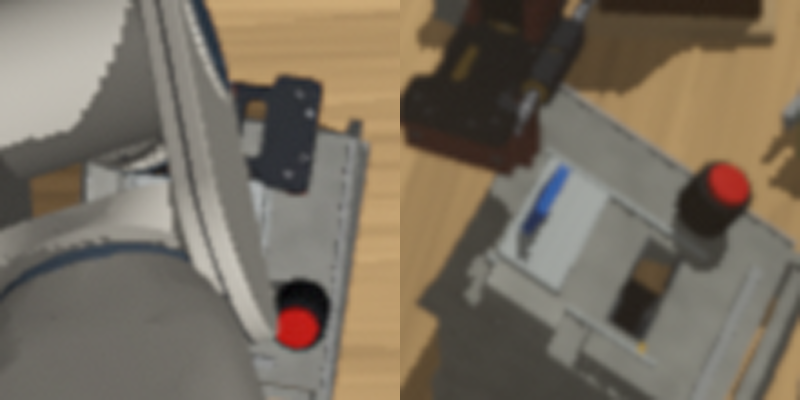

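Request:
arm_command([
  [[0.0,-0.01,0.002,0.01,0],[0.0,-0.01,0.002,0.017,0],[0.0,0.0037,0.0023,0.024,0],[0.0,0.01,0.0024,0.027,0],[0.0,0.019,0.0025,0.0315,0],[0.0,0.028,0.0026,0.036,0],[0.0,0.037,0.0028,0.0405,0],[0.0,0.046,0.003,0.045,0],[0.0,0.055,0.003,0.0495,0],[0.0,0.057,0.003,0.0505,0]],
])

```text
clock: 30.15
tool_pos: [0.4874, 0.1595, 0.1196]
tcp_rot: [-178.4, 1.5, 170.8]
force: [2.3, 0.1, 0.3]
opening: 0.0003
```

Run:
```python
from h import *
from plant import *
o=get_obs();rep(o)
for p in((30,0,18),(24,0,18)): print(p,go(o,p))
```

```text
t 30.15 rot [-178.37    1.5   170.76] pos [0.4874 0.1595 0.1196] mount [40.5  0.7 20. ] axes in mount
 [[-0.895 -0.012 -0.446]
 [ 0.001  1.    -0.028]
 [ 0.446 -0.026 -0.895]] F [2.3 0.1 0.3] Fm [ 2.1  0.5 -0.8] q [ 18.1  23.5 111.9  -3.1  44.  -60.5]
(30, 0, 18) [ 0.0085 -0.0005  0.0065]
(24, 0, 18) [ 0.0138 -0.0004  0.0091]
```

Request:
arm_command([
  [[0.0,0.003,0,0.0015,0],[0.0,0.006,0,0.003,0],[0.0,0.009,0,0.0045,0]],
])

```text
clock: 30.45
tool_pos: [0.4786, 0.1609, 0.1149]
tcp_rot: [-178.4, 1.5, 170.8]
force: [2.7, -0.1, -0.7]
opening: 0.0001
```

Request:
arm_command([
  [[0.0,0.002,0,0.001,0],[0.0,0.004,0,0.002,0]],
])

```text
clock: 30.65
tool_pos: [0.4766, 0.1616, 0.1136]
tcp_rot: [-178.4, 1.7, 170.8]
force: [8.6, -7.5, 8.7]
opening: 0.0004
```

Run:
```python
from h import *
from plant import *
o=get_obs();rep(o)
```

```text
t 30.65 rot [-178.43    1.75  170.8 ] pos [0.4766 0.1616 0.1136] mount [28.   1.  19.8] axes in mount
 [[-0.897 -0.012 -0.442]
 [ 0.     1.    -0.027]
 [ 0.442 -0.025 -0.897]] F [ 8.6 -7.5  8.7] Fm [12.6 -6.   3.1] q [ 18.7  23.4 113.4  -3.3  42.5 -59.7]
```

Request:
arm_command([
  [[0.0,0.003,0,0.0015,0],[0.0,0.004,0,0.002,0],[0.0,0.004,0,0.002,0]],
])

```text
clock: 30.95
tool_pos: [0.4765, 0.1618, 0.1136]
tcp_rot: [-178.5, 2.2, 170.9]
force: [9.4, -10.0, 11.1]
opening: 0.0005
```

Run:
```python
from h import *
from plant import *
o=get_obs();rep(o)
```

```text
t 30.95 rot [-178.5     2.18  170.88] pos [0.4765 0.1618 0.1136] mount [27.9  1.2 19.8] axes in mount
 [[-0.9   -0.012 -0.435]
 [-0.001  1.    -0.026]
 [ 0.435 -0.023 -0.9  ]] F [  9.4 -10.   11.1] Fm [14.8 -8.4  4.7] q [ 18.8  23.2 113.7  -3.5  41.9 -59.4]
```

Request:
arm_command([
  [[0.0,-0.01,0,-0.01,0],[0.0,-0.02,0,-0.03,0],[0.0,-0.02,0,-0.07,0],[0.0,-0.02,0,-0.12,0],[0.0,-0.02,-0.04,-0.15,0],[0.0,-0.02,-0.08,-0.17,0],[0.0,-0.02,-0.12,-0.18,0],[0.0,-0.02,-0.16,-0.18,0],[0.0,-0.02,-0.16,-0.18,0]],
])

```text
clock: 31.85
tool_pos: [0.4634, 0.0034, 0.2989]
tcp_rot: [-178.5, 2.1, 170.7]
force: [0.2, 0.7, -0.0]
opening: 0.0004
```

Run:
```python
from h import *
from plant import *
o=get_obs();rep(o)
s=capture("side");t=capture("top")
f=lambda im,x,y,w,h:cv2.resize(im[y:y+h,x:x+w],(400,400),interpolation=cv2.INTER_CUBIC)
cv2.imwrite("pics/c10.png",np.vstack([np.hstack([f(t["pixels"],190,195,100,100),f(s["pixels"],250,230,110,110)]),cv2.resize(s["pixels"][150:230,240:400],(800,200*2))[:200*2]])[:600])
for P in((14,20,32),(14,-20,32)):
    W=M+Rm(MY)@np.array(P)/1e3; print(((proj(t,W)-[190,195])*4).round(),((proj(s,W)-[250,230])*400/110+[400,0]).round())
for c in(t,s):
    h=cv2.cvtColor(c["pixels"],cv2.COLOR_BGR2HSV);m=(abs(h[...,0].astype(int)-112)<12)&(h[...,1]>140)
    n,l,st,ce=cv2.connectedComponentsWithStats(m.astype(np.uint8));print([(st[i].tolist(),ce[i].round(1).tolist()) for i in range(1,n) if st[i,4]>10])
```

```text
t 31.85 rot [-178.47    2.14  170.65] pos [0.4634 0.0034 0.2989] mount [ 125.7 -157.3  177.7] axes in mount
 [[-0.9   -0.009 -0.436]
 [ 0.003  1.    -0.027]
 [ 0.436 -0.025 -0.899]] F [ 0.2  0.7 -0. ] Fm [ 0.1  0.7 -0.1] q [  0.2   4.1 109.6  -2.1  64.5 -79.6]
[131. 236.] [634. 198.]
[197. 245.] [656. 155.]
[([224, 250, 12, 7, 65], [229.8, 252.9])]
[([313, 273, 7, 12, 28], [315.8, 278.8])]
```

View pics/c10.png

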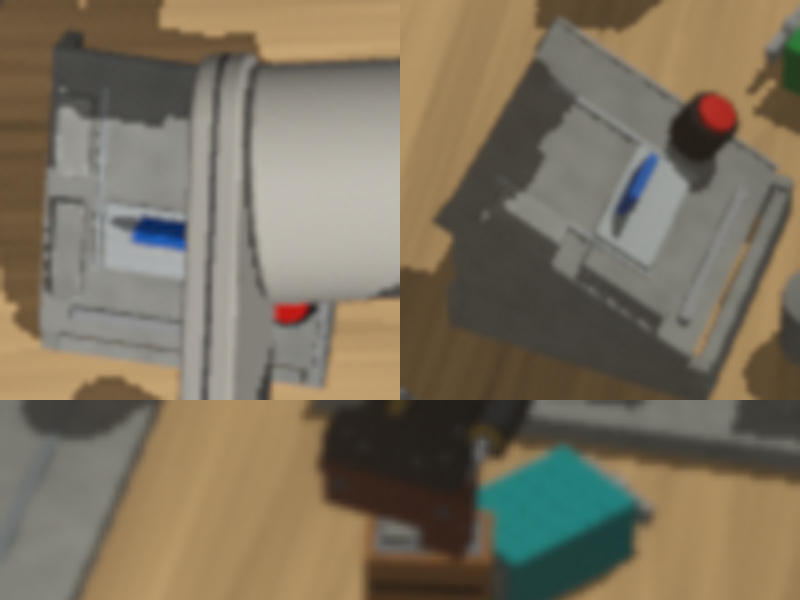

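Run:
```python
from h import *
t=pickle.load(open("top0.pkl","rb"));s=pickle.load(open("side0.pkl","rb"))
X0,r0=tri(t,(233.4,226.4),s,(291.96,262.96));print("open tab",tomount(X0),r0)
for z in(22,28):
  for d in(60,64,66,68,70,72):
    a=lambda x:M+Rm(MY)@np.array([x,0,z])/1e3
    print(z,d,(proj(s,a(84-d))-proj(s,a(84))).round(2),(proj(t,a(84-d))-proj(t,a(84))).round(2))
print("measured side",315.8-291.96,278.8-262.96,"top v",252.9-226.4)
```

```text
open tab [8.64977961e+01 3.11186148e-02 2.73808912e+01] [np.float64(0.0002796521920920107), np.float64(0.0002796521920920017)]
22 60 [20.42 13.52] [-1.64 22.97]
22 64 [21.77 14.42] [-1.74 24.47]
22 66 [22.45 14.87] [-1.8  25.22]
22 68 [23.13 15.31] [-1.85 25.97]
22 70 [23.8  15.76] [-1.9  26.71]
22 72 [24.48 16.21] [-1.95 27.46]
28 60 [20.48 13.57] [-1.63 23.06]
28 64 [21.83 14.47] [-1.74 24.57]
28 66 [22.51 14.92] [-1.79 25.32]
28 68 [23.19 15.37] [-1.85 26.07]
28 70 [23.87 15.81] [-1.9  26.81]
28 72 [24.55 16.26] [-1.95 27.56]
measured side 23.840000000000032 15.840000000000032 top v 26.5
```

```bash
python3 -c "
from plant import *
print(close_job())"
```

```text
the job is handed in; nothing more can be done
None
```

The tower is off the stand and standing on the cradle, the shutter is closed, and the job is handed in at about 32 s of the 61 s allowed. No verdict is reported.

**What I did:**
- **Tilting the tool:** The moves cannot tilt the tool directly. I tilted it to match the slope by asking for poses just beyond the arm's reach. I levelled it again the same way, using the last joint's limit.
- **Button and tower:** I pressed the button to its stop (about 32 N), gripped the tower on its 46 mm sides and turned it 90°. I lifted it along the mount axis and lowered it onto the rails with about 15 N of contact, then let go.
- **Shutter:** I pushed the shutter tab down the slope until it stopped, then backed the arm away.

**Last checks:**
- **Tower:** A picture after letting go shows it upright on both rails and centred. I did not get a clear view of the whole tower after that, but nothing went near it.
- **Shutter:** The blue tab moved 70 mm in the side view (about 69 mm in the top view), which is the full travel.
- **Arm:** It is clear of everything, with force readings within noise (under 1 N).

**Checks that disagreed or were not made:**
- My estimate of the plate height was about 2 mm too low, seen when the button reached its stop.
- The tool was about 1.8° off the mount axis during the twist, and also off vertical at release. It caused no trouble.
- At the shutter's stop there was also about 8 N of sideways force that I did not explain.
- I did not measure the house, tank and shed again at the end. I saw no contact with them.

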